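Gather the loose screw caps in the beaked corner of a tote

ROBOT

A 6-joint arm with a two-finger parallel gripper is mounted at the origin on a cart in front of the work surface, level with it; the furniture and walls round the work are solid. World frame = base frame: x ahead of the robot, y to its left, z up, the work surface at z = 0. Lengths are in m, angles in rad, forces in N, time in s.
With the tool pointing down it reaches from about 0.25 to 0.775 m from the base axis. Payload 4 kg.
Tool frame: the origin (TCP) lies between the finger pads; the fingertips stand 14 mm ahead of it and the grasp point (between the pads) lies 5 mm behind it (nose_length is the distance from the TCP to the fingertips, in m); z points along the fingers, y is the line along which they close (so a half turn about z gives the same grasp; the last joint's range is limited). The gripper opens to 94 mm and grips with 3 to 60 N. Pads are 16 mm wide; open, the fingers measure 119 mm over their backs; the gripper's body (75 mm by 177 mm) begins 78 mm behind the grasp point.
Start: joints at [1.106, 0.087, 1.371, -0, 1.684, -0.103], TCP at [0.195, 0.514, 0.22] pointing down, gripper open.
Joint ranges: [-3.1, 3.1], [-0.76, 2.03], [0.27, 2.55], [-1.08, 4.22], [0.17, 2.65], [-2.57, 2.57]. Speed limits (rad/s): [2.79, 2.79, 3.14, 3.14, 3.14, 3.14].

INTERFACE

Orientations are given as [roll, pitch, yaw] about the fixed x, y, z axes, in that order (R = Rz(yaw) Ry(pitch) Rx(roll)).
In Python, from bench import * gives the robot as it stands.
- The arm moves only by the tool move_arm, never from a script. Its argument "steps" is one flat list of numbers, 7 for each row, row after row: the turn, a rotation vector about the world's x, y, z in rad, then the shift along the world's x, y, z in m, then the opening, from 0 (shut) to 1 (fully open). A call has 1 to 12 rows; each row is the pose to reach, as a shift and turn from the pose commanded when the call began; what a row does not reach only later rows make up. A row lasts 1/10 s, in which the tool goes at most 50 mm and 8.59 degrees, less where a joint would pass 70% of its speed; a pose out of reach is approached as far as the arm can. A call with a gripper value outside its range is refused whole. The fingers move at their own pace and stop on an object; the grip force is fixed at half the most. Time passes only in rows, so rows that repeat a pose let the fingers close. It gives the time, the measured TCP pose, the force, the opening and the grip force at its end, in the units of the state.
- get_obs(): the state, without advancing time (a new reading comes with each control period).
- snapshot(name): name is "scene" or "top" or "wrist"; returns (picture, depth): 480x640x3 uint8, red, green, blue; 480x640 float32, m along the optical axis (not along the pixel's ray), 0 where there is no reading.
- camera_model(name): a dict with "fx", "fy", "cx", "cy" (pixels), "rvec" (rotation vector, rad) and "tvec" (3), from world to camera coordinates, as OpenCV has them. Camera axes: x right, y down, z forward; pixel columns grow to the right and rows downward; lengths in m; the calibration is good to about 2 mm. A picture is of the moment at which its call begins: read the wrist's pose just before it. camera_model takes no time and is no camera call; for the wrist camera it gives the pose at the moment of the call.
- close_job(): hands the job in; it is judged then, once.
Trained networks look in the newest picture that a camera, given by its name, has taken for a name from the list of things; names that differ only in an ending like _2 or _b are one class to them, and where a whole thing is asked for, a point or a joint stands for the part that bears it (a point fixed in the world has none). Each returns a list of dicts, best first, with "score" (0 to 1); they miss things now and then, are a little off and sometimes report something else, mostly with a low value. They report only what shows in the picture. A call takes as long as a camera call.
- silhouettes(camera, target): "pixels" (480x640 bool, what is visible of it) and "uv" ([column, row] in pixels, amid what is visible of it).
- spot_point(camera, target): "uv" ([column, row] in pixels: a listed point, or the origin of a listed thing).
The state is a dict: "time": time; "joint_positions": joint angles; "qvel": joint speeds; "joint_torque": joint torques, N m; "tool_pos": TCP position; "ee_rot": TCP orientation; "wrist_force": force on the tool from outside, world axes, zero at the start; "wrist_torque": the same for the moment, N m; "width": finger opening in m; "finger_force": force on a finger pad.
Only numpy, scipy, OpenCV 4.12 (cv2) and the standard library are available. Lean on these libraries where they do the work, as an engineer would, in place of code of your own. Each camera call takes 0.05 s, during which the arm holds its last target. There are 200 camera calls.

TASK

The grey carry tote holds three loose white screw caps: pick the tote up by its overhead handle, lift it well clear of everything on the worktop, and tilt it about 30 degrees towards its beaked corner (the one with the pouring beak), so that corner is the lowest and all three caps slide together into it. Spill no cap and leave the other things on the bench where they are. Finish while holding the tote up, still and tilted like that, with the caps gathered in the corner: do not put it down or let go.

Things in the scene. Friction and masses are not known exactly. Their poses are not given: they have to be found in the camera images.
- tote: Open grey plastic carry tote, 190 mm along x, 140 along y, floor 4 thick, walls 5 thick, 45 high; about 0.35 kg. Origin: centre of underside, z up. At the corner (+x, +y) the walls are cut to 30 mm and a small pouring beak juts out diagonally 20 mm; other corners are plain. Handle bar overhead: see grip. Starts level on the worktop (yaw 0.9 to 4.1).
- grip (a point): Centre of the fixed handle bar, where to grip: 116 mm above the middle of the underside; axes as the tote's. The bar runs along the tote's x from end to end, 18 mm thick (y), 22 mm tall (z), free all round between x = -88 and +88 mm, dark rubber on the middle 80 mm, an upright at each end; 60 mm open between wall tops and bar.
- beak_corner (a point): inside corner of the tote's floor beneath the beak: at x = +90, y = +65, z = +4 mm in the tote's frame
- foot_1 (a point): outer corner of the tote's underside at x = +95, y = +70 mm in the tote's frame (under the beak)
- foot_2 (a point): outer corner of the tote's underside at x = -95, y = +70 mm in the tote's frame
- foot_3 (a point): outer corner of the tote's underside at x = -95, y = -70 mm in the tote's frame
- foot_4 (a point): outer corner of the tote's underside at x = +95, y = -70 mm in the tote's frame
- cap_1: loose white plastic screw cap, 30 mm across, 16 mm high, 20 g, lying flat on the tote's floor away from the beaked corner; origin: centre of its underside. Smooth: it begins to slide on the floor at a tilt of about 12 degrees
- cap_2: loose white plastic screw cap, 30 mm across, 16 mm high, 20 g, lying flat on the tote's floor away from the beaked corner; origin: centre of its underside. Smooth: it begins to slide on the floor at a tilt of about 12 degrees
- cap_3: loose white plastic screw cap, 30 mm across, 16 mm high, 20 g, lying flat on the tote's floor away from the beaked corner; origin: centre of its underside. Smooth: it begins to slide on the floor at a tilt of about 12 degrees
- tape: bystander: roll of masking tape lying flat, 72 mm across, 20 mm high; origin at the centre of its underside
- tube: bystander: stoppered sample tube lying down, 16x88x16 mm, long along its y; origin under its centre
- slides: bystander: ochre slide box, 89x150x35 mm, long along its y; origin at the centre of its underside
- blue_pen: bystander: blue pen lying down, 142 mm long (along its y), 12 mm thick; origin under its centre

How it is judged:
By the outcome, as a careful person would: the job done as asked, in the order asked, and still so for the second after the job is handed in, while the arm keeps its last pose, push and grip.
It also fails if it takes over 42 s, if anything falls off the work surface, if the arm or the gripper's body presses on something with over 40 N, if the wrist force passes 120 N, or if a joint passes its speed limit or range.

## Working session

There is one attempt and no reset: what is moved stays moved. The work goes in short steps, Python scripts to look and compute and a tool call to move; the robot and the scene stay as the last step left them, time stands still between calls to the robot, and variables do not carry over. Pictures are saved under pics/ and viewed, at most 10 in all, crops included, and the job is handed in when it is done.

Besides the shell and the picture viewer there is one more tool, called after "Request:" as name(argument=value, ...), one argument or row to a line, values as JSON. move_arm: Moves the arm, as the interface text tells. Its arguments: {"type":"object","properties":{"steps":{"type":"array"}},"required":["steps"]}

```bash
mkdir -p pics
cat > h.py <<'E'
from bench import *
import numpy as np, cv2
from scipy.spatial.transform import Rotation as R
def unproj(cam,uv,d):
    m=camera_model(cam); p=np.array([(uv[0]-m['cx'])/m['fx']*d,(uv[1]-m['cy'])/m['fy']*d,d])
    return R.from_rotvec(np.ravel(m['rvec'])).inv().apply(p-np.ravel(m['tvec']))
def onplane(cam,uv,z):
    a=unproj(cam,uv,0.); b=unproj(cam,uv,1.); return a+(b-a)*(z-a[2])/(b[2]-a[2])
E
python3 - <<'E'
from h import *
np.set_printoptions(precision=4,suppress=True)
print(get_obs())
Z={'grip':.116,'beak_corner':.004,'foot_1':0,'foot_2':0,'foot_3':0,'foot_4':0,'cap_1':.004,'tape':0,'tube':0,'slides':0,'blue_pen':0}
for c in ('scene','top'):
    im,d=snapshot(c); cv2.imwrite(f'pics/{c}0.png',im[...,::-1]); np.save(f'{c}0.npy',d)
    for n,z in Z.items():
        for r in spot_point(c,n)[:3]: print(c,n,round(r['score'],2),np.array(r['uv']),onplane(c,r['uv'],z))
E
```

```text
{'time': 0.0, 'joint_positions': array([ 1.1059,  0.0879,  1.3722, -0.    ,  1.6836, -0.1031]), 'qvel': array([ 0.0004, -0.0018,  0.0006, -0.0005, -0.001 ,  0.0004]), 'joint_torque': array([ -0.0006, -34.0186, -30.2428,   0.0718,   0.0332,  -0.0002]), 'tool_pos': array([0.1945, 0.5139, 0.2183]), 'ee_rot': array([-3.1394, -0.0002,  2.7798]), 'wrist_force': array([-0.4485,  0.4525,  0.2805]), 'wrist_torque': array([-0.0068,  0.0566,  0.0337]), 'finger_force': 0.0, 'width': 0.09385888740720423}
scene grip 0.62 [329.4 249.9] [0.5415 0.2206 0.116 ]
scene beak_corner 0.77 [382.5 303.6] [0.4393 0.1796 0.004 ]
scene foot_1 0.93 [272.8 272.1] [0.6496 0.2687 0.    ]
scene foot_1 0.9 [327.8 244. ] [0.6187 0.1372 0.    ]
scene foot_1 0.67 [328.2 344.2] [0.459  0.3119 0.    ]
scene foot_2 0.93 [272.8 272.1] [0.6496 0.2687 0.    ]
scene foot_2 0.9 [327.8 244. ] [0.6187 0.1372 0.    ]
scene foot_2 0.67 [328.2 344.2] [0.459  0.3119 0.    ]
scene foot_3 0.93 [272.8 272.1] [0.6496 0.2687 0.    ]
scene foot_3 0.9 [327.8 244. ] [0.6187 0.1372 0.    ]
scene foot_3 0.67 [328.2 344.2] [0.459  0.3119 0.    
[... 1237 characters left out ...]
9 0.    ]
top foot_3 0.78 [338.5 215.8] [0.6206 0.1434 0.    ]
top foot_4 0.88 [276.1 279.6] [0.4586 0.307  0.    ]
top foot_4 0.87 [329.3 286.1] [0.4396 0.1709 0.    ]
top foot_4 0.78 [338.5 215.8] [0.6206 0.1434 0.    ]
top cap_1 0.68 [323.3 229. ] [0.5865 0.1836 0.004 ]
top cap_1 0.62 [298.9 226.1] [0.5951 0.2464 0.004 ]
top cap_1 0.49 [299.2 247.5] [0.5398 0.2464 0.004 ]
top tape 0.73 [205.1 284.1] [0.4504 0.489  0.    ]
top tape 0.24 [210.5 216.7] [0.6242 0.4755 0.    ]
top tube 0.56 [421.7 288.4] [ 0.4294 -0.0656  0.    ]
top slides 0.73 [425.9 222.2] [ 0.5998 -0.0829  0.    ]
top slides 0.32 [420.7 285.7] [ 0.4363 -0.0633  0.    ]
top blue_pen 0.74 [212.4 215.7] [0.6268 0.4706 0.    ]
```

View pics/scene0.png

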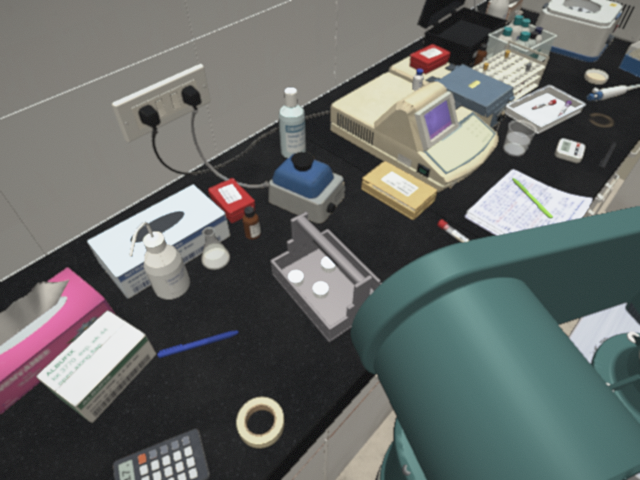

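Run:
```python
from h import *
im=cv2.imread('pics/top0.png'); cv2.imwrite('pics/top0c.png',cv2.resize(im[180:330,170:450],None,fx=2.8,fy=2.8,interpolation=cv2.INTER_CUBIC))
# handle bar points from depth: height 0.10..0.135 near tote
for c in('top','scene'):
    d=np.load(c+'0.npy'); P=[]
    for v in range(150,340):
        for u in range(200,420):
            if d[v,u]>0:
                p=unproj(c,(u,v),d[v,u])
                if .112<p[2]<.14 and abs(p[0]-.54)<.13 and abs(p[1]-.22)<.11: P.append(p)
    P=np.array(P)
    if len(P)<5: print(c,len(P)); continue
    q=P[:,:2]-P[:,:2].mean(0); u,s,vt=np.linalg.svd(q,full_matrices=False); t=q@vt[0]
    print(c,len(P),P.mean(0),P[:,2].max(),vt[0],np.arctan2(vt[0][1],vt[0][0]),t.min(),t.max(),'mid',P[:,:2].mean(0)+vt[0]*(t.min()+t.max())/2)
```

```text
Traceback (most recent call last):
  File "h.py", line 5, in unproj
    m=camera_model(cam); p=np.array([(uv[0]-m['cx'])/m['fx']*d,(uv[1]-m['cy'])/m['fy']*d,d])
ValueError: time passes only in moves, steps and waits
```

View pics/top0c.png

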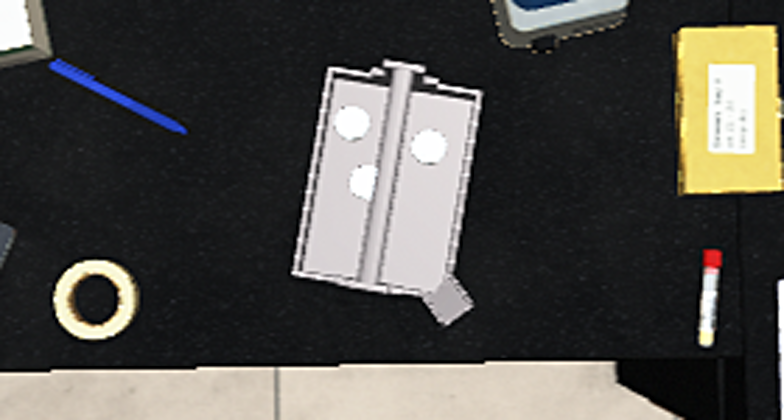

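The scene shows the grey tote at about (325,275) with three white caps at its far end. The top crop shows the beak at crop pixel (450,298), the corner nearest the robot and to the right. The handle runs from crop (403,68) to (370,285). The tape, pen, tube and slide box are all well away from the tote.

```bash
cat > h.py <<'E'
from bench import *
import numpy as np, cv2
from scipy.spatial.transform import Rotation as R
np.set_printoptions(precision=4,suppress=True)
def unproj(m,u,v,d):
    p=np.stack([(u-m['cx'])/m['fx']*d,(v-m['cy'])/m['fy']*d,d],-1)
    return R.from_rotvec(np.ravel(m['rvec'])).inv().apply(p-np.ravel(m['tvec']))
def cloud(m,d,b):
    v,u=np.nonzero(d>0); P=unproj(m,u,v,d[v,u]); lo,hi=b
    return P[((P>lo)&(P<hi)).all(1)]
def bar(P):
    c=P[:,:2].mean(0); vt=np.linalg.svd(P[:,:2]-c,full_matrices=False)[2]; t=(P[:,:2]-c)@vt[0]
    print(len(P),'mean',P.mean(0),'ztop',np.percentile(P[:,2],[5,50,95]),'ang',np.arctan2(vt[0][1],vt[0][0]),'len',np.ptp(t),'mid',c+vt[0]*(t.min()+t.max())/2)
E
python3 - <<'E'
from h import *
for c in('top','scene'):
    bar(cloud(camera_model(c),np.load(c+'0.npy'),([.41,.11,.105],[.67,.33,.15])))
E
```

```text
703 mean [0.544  0.2235 0.1255] ztop [0.121  0.1258 0.1297] ang 2.960968489497965 len 0.1916734003374475 mid [0.5438 0.2235]
1364 mean [0.5329 0.2268 0.1223] ztop [0.1103 0.125  0.1276] ang 2.967002533879001 len 0.19333123405870928 mid [0.542  0.2252]
```

Request:
move_arm(
  steps=[0,0,0.03,0.03,-0.024,0.01,1,0,0,0.05,0.066,-0.053,0.02,1,0,0,0.08,0.102,-0.082,0.02,1,0,0,0.1,0.14,-0.112,0.02,1,0,0,0.12,0.178,-0.143,0.02,1,0,0,0.14,0.216,-0.174,0.02,1,0,0,0.16,0.254,-0.204,0.02,1,0,0,0.185,0.29,-0.234,0.02,1,0,0,0.185,0.325,-0.262,0.02,1,0,0,0.185,0.35,-0.284,0.02,1,0,0,0.185,0.366,-0.294,0.02,1,0,0,0.185,0.366,-0.294,0.02,1],
)

```text
time: 2.4
tool_pos: [0.562, 0.2192, 0.2387]
ee_rot: [-3.141, -0.001, 2.962]
wrist_force: [-1.0, 0.8, 0.2]
width: 0.0942
finger_force: 0.0
```

Run:
```python
from h import *
m=camera_model('wrist'); im,d=snapshot('wrist'); o=get_obs(); print(o['tool_pos'],o['ee_rot'],o['joint_positions'])
cv2.imwrite('pics/w1.png',im[...,::-1])
bar(cloud(m,d,([.41,.11,.108],[.67,.33,.145])))
m=camera_model('top'); im,d=snapshot('top')
for c in ('wrist',):
    for n in('grip','beak_corner'):
        for r in spot_point(c,n)[:2]: print(n,r)
```

```text
[0.5607 0.2205 0.2391] [ 3.1413 -0.0014  2.9638] [ 0.28    0.2033  1.2014  0.001   1.7381 -1.1129]
8617 mean [0.537  0.2224 0.1261] ztop [0.1225 0.1267 0.1281] ang -0.18264088597738082 len 0.1923856666925336 mid [0.5445 0.221 ]
grip {'uv': [316.7, 210.4], 'score': 0.6}
beak_corner {'uv': [237.6, 81.5], 'score': 0.75}
```

View pics/w1.png

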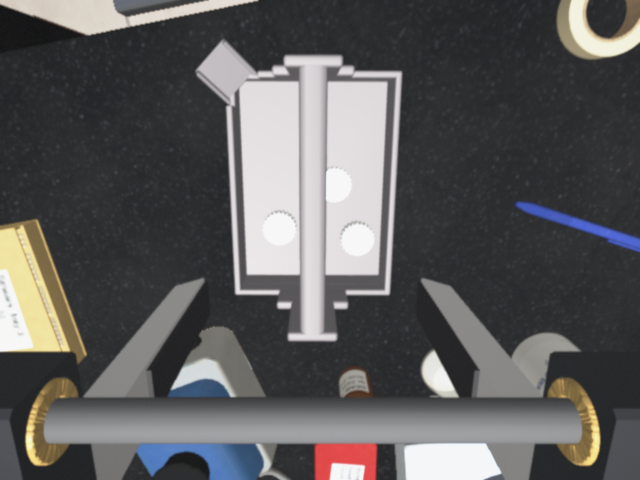

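The wrist view shows the bar upright in the picture at column 313, midway between the fingers (205 and 425). The beak is at (225,70) and the caps lie at rows 185–240. I'll go down and grip.

Request:
move_arm(
  steps=[0,0,0,0,0,-0.03,1,0,0,0,0,0,-0.06,1,0,0,0,0,0,-0.09,1,0,0,0,0,0,-0.115,1,0,0,0,0,0,-0.128,1,0,0,0,0,0,-0.128,1,0,0,0,0,0,-0.128,0.6,0,0,0,0,0,-0.128,0.4,0,0,0,0,0,-0.128,0.25,0,0,0,0,0,-0.128,0,0,0,0,0,0,-0.128,0,0,0,0,0,0,-0.128,0],
)

```text
time: 3.8
tool_pos: [0.5608, 0.2204, 0.1117]
ee_rot: [3.141, 0.0, 2.965]
wrist_force: [-0.0, -0.5, 0.7]
width: 0.0495
finger_force: 0.0
```

Request:
move_arm(
  steps=[0,0,0,0,0,0,0,0,0,0,0,0,0,0,0,0,0,0,0,0,0,0,0,0,0,0,0,0,0,0,0,0,0,0,0],
)

```text
time: 4.3
tool_pos: [0.5606, 0.2197, 0.1114]
ee_rot: [-3.14, -0.0, 2.965]
wrist_force: [-1.0, -2.6, 1.6]
width: 0.018
finger_force: 30.0
```

Request:
move_arm(
  steps=[0,0,0,0,0,0.008,0,0,0,0,0,0,0.025,0,0,0,0,0,0,0.045,0,0,0,0,0,0,0.07,0,0,0,0,0,0,0.1,0,0,0,0,0,0,0.13,0,0,0,0,0,0,0.16,0,0,0,0,0,0,0.19,0,0,0,0,0,0,0.22,0,0,0,0,0,0,0.24,0,0,0,0,0,0,0.25,0,0,0,0,0,0,0.25,0],
)

```text
time: 5.5
tool_pos: [0.561, 0.2208, 0.3626]
ee_rot: [3.14, 0.002, 2.965]
wrist_force: [-0.2, 0.1, -3.6]
width: 0.018
finger_force: 30.0
```

```bash
cat >> h.py <<'E'
def look(k):
    m=camera_model('wrist'); o=get_obs(); im,d=snapshot('wrist'); cv2.imwrite(f'pics/{k}.png',im[...,::-1]); np.save(k+'.npy',d)
    print(o['time'],o['tool_pos'],o['ee_rot'],o['wrist_force'],o['wrist_torque'],o['width'],o['joint_positions'])
    s=silhouettes('wrist','cap_1'); pts=[]
    for r in s[:5]: print('cap',round(r['score'],2),r['uv'])
    for n in('beak_corner',):
        for r in spot_point('wrist',n)[:2]:print(n,r['score'],r['uv'])
    # floor plane: floor pixels in tote frame of the gripper (RANSAC on points 90-130 mm below the bar along tool axis)
    Rt=R.from_euler('xyz',o['ee_rot']); v,u=np.nonzero(d>0); P=unproj(m,u,v,d[v,u]); L=Rt.inv().apply(P-o['tool_pos'])
    g=(L[:,2]>.08)&(L[:,2]<.135)&(abs(L[:,1])<.06)&(L[:,0]>-.07)&(L[:,0]<.1); Q=P[g]; rng=np.random.default_rng(0); best=0
    for _ in range(300):
        a,b,c=Q[rng.choice(len(Q),3,replace=False)]; n=np.cross(b-a,c-a); l=np.linalg.norm(n)
        if l<1e-5: continue
        n/=l; i=abs((Q-a)@n)<.0025
        if i.sum()>best: best=i.sum(); I=i
    q=Q[I]; n=np.linalg.svd(q-q.mean(0),full_matrices=False)[2][2]; n*=np.sign(n[2])
    nl=Rt.inv().apply(n)
    print('floor',best,len(Q),'normal',n,'tilt deg',np.degrees(np.arccos(n[2])),'downhill az',np.arctan2(n[1],n[0]),'in tool',nl)
E
python3 -c "
from h import *
look('w2')"
```

```text
5.5 [0.561  0.2208 0.3626] [3.1402 0.0018 2.9652] [-0.2471  0.1231 -3.6363] [ 0.0179 -0.0849 -0.0264] 0.01797650323389 [ 0.2806  0.2278  0.9282  0.0005  1.9833 -1.1135]
cap 0.95 [379.7, 292.2]
cap 0.88 [351.6, 217.2]
cap 0.64 [260.7, 273.0]
beak_corner 0.69 [201.4, 63.8]
floor 27053 31336 normal [-0.0036 -0.0003  1.    ] tilt deg 0.20579793639324315 downhill az -3.0697938783199854 in tool [ 0.0017  0.0005 -1.    ]
```

Request:
move_arm(
  steps=[0.007,-0.013,0,0,0,0,0,0.021,-0.039,0,0,0,0,0,0.037,-0.07,0,0,0,0,0,0.053,-0.1,0,0,0,0,0,0.067,-0.127,0,0,0,0,0,0.081,-0.154,0,0,0,0,0,0.095,-0.18,0,0,0,0,0,0.109,-0.207,0,0,0,0,0,0.123,-0.234,0,0,0,0,0,0.133,-0.253,0,0,0,0,0,0.138,-0.263,0,0,0,0,0,0.138,-0.263,0,0,0,0,0],
)

```text
time: 6.85
tool_pos: [0.5601, 0.2202, 0.361]
ee_rot: [2.956, 0.232, 2.943]
wrist_force: [0.5, 0.0, -4.2]
width: 0.0177
finger_force: 30.0
```

```bash
python3 -c "
from h import *
look('w3')"
```

```text
6.85 [0.5601 0.2202 0.361 ] [2.9564 0.2325 2.943 ] [ 0.4523  0.0389 -4.1892] [-0.1655  0.3883  0.0016] 0.017710524585914298 [ 0.2408 -0.0049  1.2165  0.0705  1.6419 -1.1379]
cap 0.91 [379.7, 288.0]
cap 0.79 [262.5, 271.7]
cap 0.58 [351.4, 217.8]
beak_corner 0.58 [201.3, 67.8]
floor 27046 31327 normal [-0.2584 -0.1348  0.9566] tilt deg 16.94558415001933 downhill az -2.6607948309977467 in tool [ 0.0003  0.001  -1.    ]
```

Request:
move_arm(
  steps=[0.008,-0.015,0,0,0,0,0,0.019,-0.036,0,0,0,0,0,0.03,-0.057,0,0,0,0,0,0.041,-0.078,0,0,0,0,0,0.052,-0.099,0,0,0,0,0,0.063,-0.12,0,0,0,0,0,0.074,-0.141,0,0,0,0,0,0.085,-0.162,0,0,0,0,0,0.096,-0.183,0,0,0,0,0,0.106,-0.201,0,0,0,0,0,0.106,-0.201,0,0,0,0,0,0.106,-0.201,0,0,0,0,0],
)

```text
time: 8.2
tool_pos: [0.5606, 0.2203, 0.3615]
ee_rot: [2.8, 0.406, 2.894]
wrist_force: [-0.2, 0.4, -4.9]
width: 0.0177
finger_force: 30.0
```

```bash
python3 -c "
from h import *
look('w4')"
```

```text
8.2 [0.5606 0.2203 0.3615] [2.8004 0.4063 2.8936] [-0.2011  0.4178 -4.9426] [-0.3589  0.6076  0.0181] 0.017691047942844474 [ 0.2016 -0.168   1.4267  0.1426  1.3778 -1.1834]
cap 0.82 [236.3, 144.7]
cap 0.57 [227.7, 93.6]
cap 0.56 [234.6, 194.2]
beak_corner 0.86 [198.6, 67.3]
floor 26327 32083 normal [-0.4425 -0.232   0.8663] tilt deg 29.973888566670144 downhill az -2.6587655824961813 in tool [-0.0006  0.0012 -1.    ]
```

View pics/w4.png

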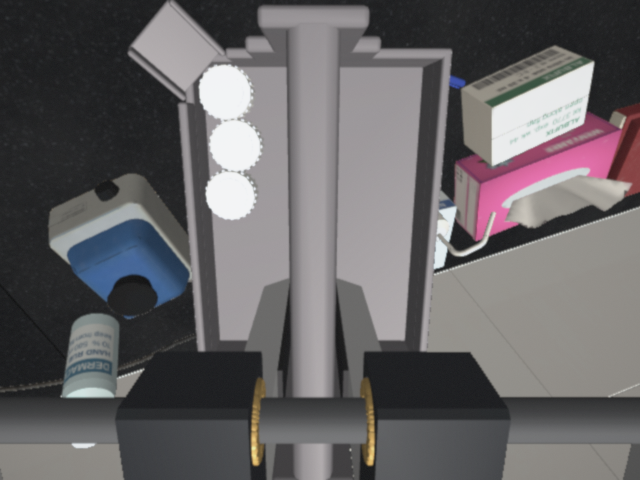

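The wrist view shows the tote tilted and all three caps lined up along the beak-side wall, at (227,93), (236,145) and (232,195). I'll check whether they've settled and where they sit in the tote frame.

```bash
cat >> h.py <<'E'
def caps(T=None):
    # tote frame: x = tool x, y = -tool y, origin at bar centre; floor at z -112
    m=camera_model('wrist'); o=get_obs(); snapshot('wrist'); Rt=R.from_euler('xyz',o['ee_rot'])
    zt=.112-.012-.005  # cap top below TCP, along tool z (TCP 5 mm beyond bar centre)
    for r in silhouettes('wrist','cap_1')[:5]:
        a,b=[Rt.inv().apply(unproj(m,*map(float,r['uv']),k)-o['tool_pos']) for k in(0.,1.)]
        p=a+(b-a)*(zt-a[2])/(b[2]-a[2]); x,y=p[0]-.018,-p[1]
        print(o['time'],round(r['score'],2),r['uv'],'tote xy mm',round(x*1e3),round(y*1e3),'to corner',round(np.hypot(x-.09,y-.065)*1e3))
E
python3 -c "
from h import *
caps()
caps();caps()"
```

```text
8.35 0.84 [235.0, 142.8] tote xy mm 45 47 to corner 48
8.35 0.82 [229.7, 91.4] tote xy mm 74 49 to corner 23
8.35 0.63 [231.4, 194.6] tote xy mm 14 51 to corner 77
8.35 0.63 [316.8, 178.9] tote xy mm 24 -2 to corner 94
8.45 0.76 [232.9, 195.8] tote xy mm 13 50 to corner 78
8.45 0.75 [228.3, 90.7] tote xy mm 74 49 to corner 22
8.45 0.7 [235.3, 144.8] tote xy mm 44 47 to corner 50
8.55 0.93 [232.8, 191.9] tote xy mm 16 50 to corner 76
8.55 0.9 [227.4, 92.1] tote xy mm 74 50 to corner 22
```

```bash
python3 -c "
from h import *
def T(ph,th):
    a=2.965+np.radians(ph); return R.from_rotvec(np.radians(th)*np.array([-np.sin(a),np.cos(a),0]))
C=T(37.8,30)
for ph,th in((25,30),(12,30),(0,30),(-12,30)): print(ph,(T(ph,th)*C.inv()).as_rotvec())
"
```

```text
25 [-0.1039 -0.0405 -0.0297]
12 [-0.2163 -0.0571 -0.0584]
0 [-0.3216 -0.0497 -0.0825]
-12 [-0.4239 -0.0206 -0.1031]
```

Request:
move_arm(
  steps=[-0.052,-0.02,-0.015,0,0,0,0,-0.104,-0.04,-0.03,0,0,0,0,-0.16,-0.05,-0.044,0,0,0,0,-0.216,-0.057,-0.058,0,0,0,0,-0.27,-0.054,-0.07,0,0,0,0,-0.322,-0.05,-0.082,0,0,0,0,-0.322,-0.05,-0.082,0,0,0,0],
)

```text
time: 9.35
tool_pos: [0.5605, 0.2225, 0.3607]
ee_rot: [3.14, 0.522, 2.968]
wrist_force: [0.2, -0.0, -5.2]
width: 0.0179
finger_force: 30.0
```

```bash
python3 -c "
from h import *
caps();look('w5')"
```

```text
9.35 0.96 [232.4, 190.8] tote xy mm 16 50 to corner 75
9.35 0.62 [237.7, 145.5] tote xy mm 44 45 to corner 50
9.35 0.56 [227.8, 94.2] tote xy mm 73 50 to corner 23
9.45 [0.5606 0.2212 0.3612] [3.1391 0.5231 2.9657] [ 0.5353  0.6254 -4.3029] [ 0.1512  0.7401 -0.0241] 0.018206564460266673 [ 0.4426 -0.0964  1.3637 -0.2944  1.4395 -0.979 ]
cap 0.96 [227.7, 91.0]
cap 0.86 [233.2, 194.4]
cap 0.58 [236.1, 141.7]
cap 0.32 [556.6, 38.1]
beak_corner 0.89 [200.9, 65.9]
floor 26311 32064 normal [-0.4913  0.085   0.8668] tilt deg 29.906329099036906 downhill az 2.97018182122065 in tool [-0.0012  0.0002 -1.    ]
```

```bash
python3 -c "
from h import *
def T(ph,th):
    a=2.965+np.radians(ph); return R.from_rotvec(np.radians(th)*np.array([-np.sin(a),np.cos(a),0]))
C=T(0,30)
for ph,th in((-12,30),(-25,30)): print(ph,(T(ph,th)*C.inv()).as_rotvec())
C=T(-25,30)
for ph in (-10,6,22,37.8):print(ph,(T(ph,30)*C.inv()).as_rotvec())
"
```

```text
-12 [-0.1005  0.029  -0.0279]
-25 [-0.2002  0.0834 -0.0567]
-10 [ 0.1157 -0.0606  0.0347]
6 [ 0.2525 -0.09    0.0692]
22 [ 0.3934 -0.0809  0.0987]
37.8 [ 0.5263 -0.0342  0.1206]
```

Request:
move_arm(
  steps=[-0.05,0.013,-0.014,0,0,0,0,-0.1,0.029,-0.028,0,0,0,0,-0.15,0.055,-0.042,0,0,0,0,-0.2,0.083,-0.057,0,0,0,0,-0.2,0.083,-0.057,0,0,0,0],
)

```text
time: 10.1
tool_pos: [0.5614, 0.2213, 0.3606]
ee_rot: [-2.904, 0.47, 3.023]
wrist_force: [1.2, 0.3, -4.6]
width: 0.0178
finger_force: 30.0
```

```bash
python3 -c "
from h import *
caps();caps()"
```

```text
10.1 0.72 [235.9, 192.3] tote xy mm 16 48 to corner 76
10.1 0.65 [238.4, 145.2] tote xy mm 44 45 to corner 50
10.1 0.61 [228.9, 93.6] tote xy mm 73 49 to corner 23
10.2 0.93 [227.0, 94.0] tote xy mm 73 50 to corner 23
10.2 0.84 [236.2, 142.2] tote xy mm 46 46 to corner 48
10.2 0.75 [235.3, 193.4] tote xy mm 15 48 to corner 77
```

Request:
move_arm(
  steps=[-0.032,0.029,-0.012,0,0,0,0,-0.064,0.058,-0.024,0,0,0,0,-0.096,0.088,-0.035,0,0,0,0,-0.096,0.088,-0.035,0,0,0,0],
)

```text
time: 10.7
tool_pos: [0.5613, 0.2206, 0.3612]
ee_rot: [-2.788, 0.394, 3.036]
wrist_force: [-1.2, -0.1, -4.4]
width: 0.0177
finger_force: 30.0
```

```bash
python3 -c "
from h import *
caps();look('w6')"
```

```text
10.7 0.81 [238.6, 142.4] tote xy mm 45 45 to corner 49
10.7 0.66 [229.1, 92.1] tote xy mm 74 49 to corner 23
10.7 0.59 [236.6, 194.5] tote xy mm 14 47 to corner 78
10.8 [0.5608 0.2202 0.3617] [-2.7889  0.3954  3.0357] [-0.8467  0.5189 -3.9341] [0.5988 0.394  0.0483] 0.017734084906908247 [ 0.5577  0.1372  1.125  -0.5287  1.7666 -0.971 ]
cap 0.95 [231.3, 92.9]
cap 0.74 [165.5, 113.5]
cap 0.65 [240.9, 193.6]
cap 0.61 [246.3, 141.9]
beak_corner 0.63 [201.4, 65.5]
floor 25605 31728 normal [-0.3226  0.3812  0.8664] tilt deg 29.958648183477987 downhill az 2.273204834795693 in tool [-0.0004 -0.0006 -1.    ]
```

```bash
python3 -c "
from h import *
caps();caps();caps()"
```

```text
10.95 0.74 [255.8, 187.2] tote xy mm 19 35 to corner 77
10.95 0.6 [232.6, 91.3] tote xy mm 74 47 to corner 24
10.95 0.58 [256.5, 136.6] tote xy mm 49 34 to corner 52
11.05 0.96 [232.5, 93.0] tote xy mm 73 47 to corner 25
11.05 0.94 [271.2, 169.8] tote xy mm 29 26 to corner 72
11.05 0.57 [272.9, 115.6] tote xy mm 61 24 to corner 50
11.15 0.91 [233.2, 91.4] tote xy mm 74 46 to corner 24
11.15 0.5 [286.3, 146.3] tote xy mm 43 16 to corner 67
```

```bash
python3 -c "
from h import *
def T(ph,th):
    a=2.965+np.radians(ph); return R.from_rotvec(np.radians(th)*np.array([-np.sin(a),np.cos(a),0]))
C=T(-40,30)
for ph in (-27,-14,-1,12,25,38,50):print(ph,(T(ph,30)*C.inv()).as_rotvec())
"
```

```text
-27 [ 0.082  -0.0781  0.0302]
-14 [ 0.1798 -0.1361  0.0589]
-1 [ 0.2887 -0.1709  0.0847]
12 [ 0.4036 -0.1807  0.1065]
25 [ 0.5188 -0.1648  0.123 ]
38 [ 0.6287 -0.1235  0.1334]
50 [ 0.7204 -0.0645  0.137 ]
```

Request:
move_arm(
  steps=[0.082,-0.078,0.03,0,0,0,0,0.18,-0.136,0.059,0,0,0,0,0.289,-0.171,0.085,0,0,0,0,0.404,-0.181,0.106,0,0,0,0,0.519,-0.165,0.123,0,0,0,0,0.629,-0.123,0.133,0,0,0,0,0.629,-0.123,0.133,0,0,0,0,0.629,-0.123,0.133,0,0,0,0,0.629,-0.123,0.133,0,0,0,0,0.629,-0.123,0.133,0,0,0,0],
)

```text
time: 12.25
tool_pos: [0.5602, 0.2216, 0.3612]
ee_rot: [2.8, 0.405, 2.896]
wrist_force: [0.4, 0.6, -5.2]
width: 0.0177
finger_force: 30.0
```

```bash
python3 -c "
from h import *
caps();caps();look('w7')"
```

```text
12.25 0.88 [226.9, 93.1] tote xy mm 73 50 to corner 22
12.25 0.81 [340.6, 90.3] tote xy mm 75 -15 to corner 82
12.25 0.62 [308.6, 184.2] tote xy mm 20 3 to corner 93
12.25 0.55 [394.9, 89.6] tote xy mm 75 -47 to corner 113
12.35 0.86 [343.2, 89.1] tote xy mm 75 -17 to corner 83
12.35 0.69 [226.3, 90.8] tote xy mm 74 51 to corner 21
12.35 0.61 [392.5, 90.8] tote xy mm 74 -45 to corner 111
12.45 [0.5604 0.2213 0.3614] [2.7991 0.4052 2.8946] [-0.6305 -0.3627 -4.4841] [-0.3674  0.5888 -0.0204] 0.017753744710630234 [ 0.2024 -0.1675  1.4264  0.1444  1.3781 -1.1836]
cap 0.96 [395.5, 90.1]
cap 0.92 [227.9, 92.5]
cap 0.57 [341.4, 89.1]
beak_corner 0.67 [200.6, 65.0]
floor 27916 31964 normal [-0.4349 -0.2395  0.8681] tilt deg 29.766064555790674 downhill az -2.6382537448527215 in tool [-0.0085 -0.0029 -1.    ]
```

View pics/w7.png

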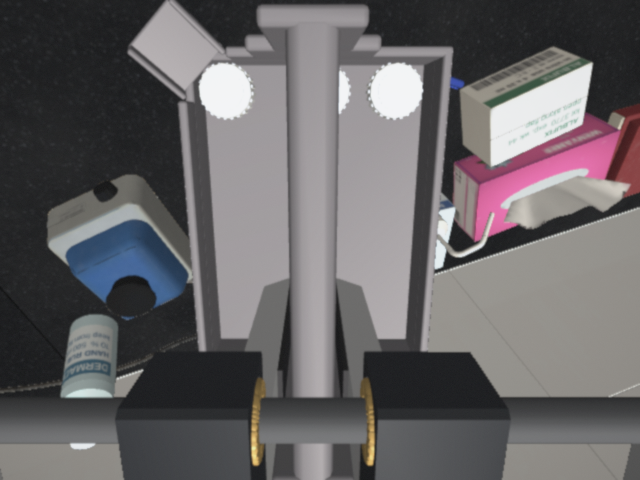

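The caps overshot the diagonal and are now along the beak-end wall at (227,92), about (342,89) and (395,90). I'll sweep the downhill direction past the beak corner for a moment so they come back at a slant and cluster.

```bash
python3 -c "
from h import *
def T(ph,th):
    a=2.965+np.radians(ph); return R.from_rotvec(np.radians(th)*np.array([-np.sin(a),np.cos(a),0]))
C=T(38,30)
for ph in (70,85,100,110):print(ph,(T(ph,30)*C.inv()).as_rotvec())
C=T(110,30)
for ph in (98,86,74,62,50,40):print(ph,(T(ph,30)*C.inv()).as_rotvec())
"
```

```text
70 [0.1993 0.1917 0.0712]
85 [0.2507 0.3138 0.0987]
100 [0.2694 0.4462 0.1197]
110 [0.2628 0.5361 0.1294]
98 [ 0.0071 -0.1043 -0.0279]
86 [-0.0077 -0.2082 -0.0546]
74 [-0.0438 -0.3072 -0.0791]
62 [-0.1    -0.3974 -0.1003]
50 [-0.1739 -0.4748 -0.1173]
40 [-0.2471 -0.5271 -0.1278]
```

Request:
move_arm(
  steps=[0.053,0.107,0.026,0,0,0,0,0.106,0.214,0.052,0,0,0,0,0.159,0.321,0.078,0,0,0,0,0.212,0.43,0.104,0,0,0,0,0.263,0.536,0.129,0,0,0,0],
)

```text
time: 13.1
tool_pos: [0.562, 0.2198, 0.3626]
ee_rot: [2.643, -0.172, 3.006]
wrist_force: [0.2, 0.6, -4.3]
width: 0.0176
finger_force: 30.0
```

```bash
python3 -c "
from h import *
caps();caps()"
```

```text
13.1 0.95 [356.2, 98.4] tote xy mm 70 -25 to corner 92
13.1 0.88 [271.0, 98.9] tote xy mm 70 25 to corner 45
13.1 0.81 [228.2, 94.1] tote xy mm 73 50 to corner 23
13.2 0.93 [225.0, 99.7] tote xy mm 70 52 to corner 24
13.2 0.84 [347.0, 100.4] tote xy mm 69 -19 to corner 87
13.2 0.64 [271.3, 99.1] tote xy mm 70 25 to corner 45
```

```bash
python3 -c "
from h import *
caps();caps()"
```

```text
13.3 0.93 [344.2, 101.3] tote xy mm 69 -18 to corner 85
13.3 0.71 [269.8, 98.9] tote xy mm 70 26 to corner 44
13.3 0.6 [226.4, 96.2] tote xy mm 72 51 to corner 23
13.4 0.96 [344.9, 98.6] tote xy mm 70 -18 to corner 85
13.4 0.95 [269.8, 99.0] tote xy mm 70 26 to corner 44
13.4 0.6 [225.3, 97.9] tote xy mm 71 51 to corner 24
```

Request:
move_arm(
  steps=[-0.025,0.083,0.023,0,0,0,0,-0.059,0.163,0.046,0,0,0,0],
)

```text
time: 13.7
tool_pos: [0.5593, 0.2207, 0.3641]
ee_rot: [2.726, -0.324, 3.033]
wrist_force: [0.0, -0.1, -4.7]
width: 0.018
finger_force: 30.0
```

```bash
python3 -c "
from h import *
caps();caps()
def T(ph,th):
    a=2.965+np.radians(ph); return R.from_rotvec(np.radians(th)*np.array([-np.sin(a),np.cos(a),0]))
C=T(130,30)
for ph in (115,100,85,70,55,40):print(ph,(T(ph,30)*C.inv()).as_rotvec())
"
```

```text
13.7 0.95 [345.7, 108.5] tote xy mm 65 -19 to corner 87
13.7 0.79 [269.5, 106.1] tote xy mm 66 26 to corner 46
13.7 0.75 [226.6, 102.9] tote xy mm 68 51 to corner 26
13.8 0.6 [272.6, 108.9] tote xy mm 65 24 to corner 48
13.8 0.59 [345.4, 108.1] tote xy mm 65 -18 to corner 87
13.8 0.56 [229.0, 102.4] tote xy mm 68 49 to corner 27
115 [ 0.0497 -0.1208 -0.0347]
100 [ 0.0667 -0.2509 -0.0672]
85 [ 0.0495 -0.382  -0.0954]
70 [-0.001  -0.5057 -0.1173]
55 [-0.0821 -0.6136 -0.1316]
40 [-0.1887 -0.6983 -0.137 ]
```

```bash
python3 -c "
from h import *
caps();caps()
"
```

```text
13.9 0.96 [271.2, 113.7] tote xy mm 62 25 to corner 49
13.9 0.81 [229.0, 104.5] tote xy mm 67 49 to corner 28
14.0 0.83 [343.8, 127.6] tote xy mm 54 -18 to corner 90
14.0 0.82 [271.5, 118.3] tote xy mm 59 25 to corner 50
14.0 0.74 [226.4, 105.4] tote xy mm 67 51 to corner 27
```

```bash
python3 -c "
from h import *
caps()
"
```

```text
14.1 0.79 [342.5, 135.7] tote xy mm 49 -17 to corner 91
14.1 0.61 [270.3, 118.8] tote xy mm 59 26 to corner 50
14.1 0.23 [311.3, 187.3] tote xy mm 19 2 to corner 95
```

Request:
move_arm(
  steps=[0.05,-0.121,-0.035,0,0,0,0,0.067,-0.25,-0.067,0,0,0,0,0.05,-0.382,-0.095,0,0,0,0,0,-0.506,-0.117,0,0,0,0,-0.082,-0.614,-0.132,0,0,0,0,-0.189,-0.698,-0.137,0,0,0,0,-0.189,-0.698,-0.137,0,0,0,0,-0.189,-0.698,-0.137,0,0,0,0,-0.189,-0.698,-0.137,0,0,0,0,-0.189,-0.698,-0.137,0,0,0,0],
)

```text
time: 15.2
tool_pos: [0.5614, 0.2193, 0.3603]
ee_rot: [2.785, 0.391, 2.89]
wrist_force: [0.3, -0.2, -5.1]
width: 0.0173
finger_force: 30.0
```

```bash
python3 -c "
from h import *
caps();look('w8')"
```

```text
15.2 0.83 [228.5, 150.5] tote xy mm 41 51 to corner 51
15.2 0.81 [228.0, 100.0] tote xy mm 69 50 to corner 26
15.2 0.69 [272.8, 122.3] tote xy mm 57 24 to corner 53
15.3 [0.5615 0.2194 0.3606] [2.7851 0.3913 2.8904] [-1.0332 -0.2137 -4.6143] [-0.4707  0.5838 -0.05  ] 0.018246941033824716 [ 0.1853 -0.1635  1.4242  0.1689  1.3851 -1.1948]
cap 0.68 [227.0, 99.4]
cap 0.6 [269.8, 122.3]
cap 0.58 [230.0, 151.9]
beak_corner 0.66 [201.3, 75.4]
floor 26316 31847 normal [-0.4656 -0.2363  0.8529] tilt deg 31.472697864777828 downhill az -2.671992210741186 in tool [ 0.0373  0.0045 -0.9993]
```

View pics/w8.png

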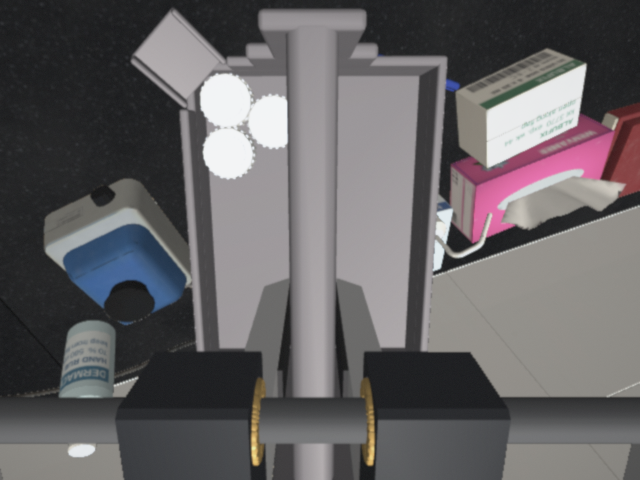

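The three caps now sit as a tight cluster in the beak corner, at (227,99), (271,122) and (229,151). I'll check that they're still and then hand in.

Request:
move_arm(
  steps=[0,0,0,0,0,0,0,0,0,0,0,0,0,0,0,0,0,0,0,0,0,0,0,0,0,0,0,0,0,0,0,0,0,0,0,0,0,0,0,0,0,0,0,0,0,0,0,0,0,0,0,0,0,0,0,0],
)

```text
time: 16.25
tool_pos: [0.5607, 0.2204, 0.3615]
ee_rot: [2.785, 0.394, 2.892]
wrist_force: [0.4, 0.1, -3.5]
width: 0.018
finger_force: 30.0
```

```bash
python3 -c "
from h import *
caps();look('w9')
for c in('top',):
  snapshot(c);m=camera_model(c)
  for n in('tape','tube','slides','blue_pen'):
    r=spot_point(c,n)[:1]
    print(n,[x['uv'] for x in r])"
```

```text
16.25 0.94 [269.1, 121.6] tote xy mm 57 26 to corner 51
16.25 0.78 [224.8, 99.7] tote xy mm 70 52 to corner 24
16.25 0.76 [228.9, 150.2] tote xy mm 41 51 to corner 51
16.35 [0.5607 0.2204 0.3615] [2.7847 0.3935 2.8921] [-0.2998  0.2944 -4.3722] [-0.4402  0.6411  0.0057] 0.018065983849391624 [ 0.1877 -0.1656  1.4248  0.168   1.3844 -1.1946]
cap 0.92 [228.1, 101.1]
cap 0.91 [271.2, 118.0]
cap 0.74 [231.0, 153.5]
floor 26291 31815 normal [-0.4669 -0.2368  0.852 ] tilt deg 31.57116050179156 downhill az -2.6722617072745107 in tool [ 0.0372  0.0046 -0.9993]
tape [[206.6, 284.6]]
tube [[419.9, 289.4]]
slides [[428.6, 220.8]]
blue_pen [[209.9, 216.4]]
```

Nothing is moving, and the bystanders are where they were.

```bash
python3 -c "
from bench import *
print(close_job())"
```

```text
the job is handed in; nothing more can be done
None
```

Job handed in at about 16.5 s: the tote is held up and still, tilted about 31.5° towards the beak corner, with all three caps clustered there, none spilled and the bystanders unmoved; the caps first lined up along a wall, so I swung the tilt to either side, briefly away from the beak corner, to bunch them.

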